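# Hold the display case open with its lifting rod

### The arm

A 6-joint arm with a two-finger parallel gripper is mounted at the origin on the work surface. World frame = base frame: x ahead of the robot, y to its left, z up, the work surface at z = 0. Lengths are in m, angles in rad, forces in N, time in s.
With the tool pointing down it reaches from about 0.275 to 1 m from the base axis. Payload 8.4 kg.
Tool frame: the origin (TCP) lies between the finger pads; the fingertips stand 25 mm ahead of it and the grasp point (between the pads) lies 6 mm ahead of it (robot.tips_ahead is the distance from the TCP to the fingertips, in m); z points along the fingers, y is the line along which they close (so a half turn about z gives the same grasp; the last joint's range is limited). The gripper opens to 85 mm and grips with 20 to 120 N. Pads are 22 mm wide; open, the fingers measure 114 mm over their backs; the gripper's body (76 mm by 85 mm) begins 54 mm behind the grasp point. The pads swing forward as they close: fully open they stand 13 mm farther back than shut.
Start: joints at [1.198, 0.353, 1.633, -0, 1.155, -0.002], TCP at [0.226, 0.583, 0.256] pointing down, gripper open.
Joint ranges: [-2.63, 2.63], [-0.92, 2.1], [0.06, 2.66], [-1.3, 4.44], [0, 2.69], [-3.02, 3.02]. Speed limits (rad/s): [2.22, 2.22, 2.79, 3.14, 3.14, 3.14].

### API

Orientations are given as a unit quaternion [x, y, z, w].
In Python, from station import robot gives the robot as it stands.
- The arm moves only by the tool shift_gripper, called as name(argument=value, ...) on one line, values as JSON. Schema: {"type":"object","properties":{"increments":{"type":"array","items":{"type":"array","items":{"type":"number"},"minItems":7,"maxItems":7},"minItems":1,"maxItems":8},"force":{"type":"number"},"only":{"type":"string"},"quiet":{"type":"boolean"},"lines":{"type":"string"}},"required":["increments"],"additionalProperties":false}. increments is a list of rows, 1 to 8 of them, each of 7 numbers: a rotation vector rx, ry, rz in fractions of the full range, 1 being pi/2 rad, then dx, dy, dz in normalised numbers (1 is 0.5 m), then the finger opening in m; each row shifts and turns the commanded pose from where the row before left it, along the tool's axes as they then stand; what a row does not reach is not made up. A row lasts 1/10 s, in which the tool goes at most 0.05 m and 0.15 rad, less where a joint would pass 70% of its speed; a pose out of reach is approached as far as the arm can. The fingers move at their own pace and stop on an object; force is the grip in N (left out, the last holds). Time passes only in rows, so rows that do not move let the fingers close. The tool returns the time, the measured TCP pose, the force, the opening and the grip force at its end. only (a regular expression) keeps the lines of the reply that match it, lines (a string "A,B") keeps lines A to B, and quiet returns only ok. No shift or turn number may pass 1 either way. Input that does not fit is refused with a message, and nothing moves.
- robot.get_obs(): the state, without advancing time (a new reading comes with each control period).
- robot.read_camera(name): name is "scene" or "top" or "wrist"; returns a dict with "frame" (400x640x3 uint8, blue, green, red), "intrinsics" (3x3 intrinsics, pixels), "T" (4x4, takes a point from camera to world coordinates); the wrist camera has in their place "hand_eye" (4x4, takes a point from camera to tool coordinates, whose origin is the TCP and whose axes are the flange's). Camera axes: x right, y down, z forward; pixel columns grow to the right and rows downward; lengths in m; the calibration is good to about 2 mm. The wrist camera is an equidistant fisheye: a pixel r from the principal point sees the ray r / f radians off the axis. A picture is of the moment at which its call begins: read the wrist's pose just before it. There is no depth.
- robot.sign_off(): hands the job in; it is judged then, once.
The state is a dict: "time": time; "qpos": joint angles; "qvel": joint speeds; "joint_efforts": joint torques, N m; "eef_pos": TCP position; "orientation": TCP orientation; "ft_force": force on the tool from outside, world axes, zero at the start; "moment": the same for the moment, N m; "finger_gap": finger opening in m; "finger_force": force on a finger pad.
Only numpy, scipy, OpenCV 4.12 (cv2) and the standard library are available. Lean on these libraries where they do the work, as an engineer would, in place of code of your own. Each camera call takes 0.05 s, during which the arm holds its last target. There are 200 camera calls.

### The job

Take the lifting rod off its rest, pass its brass tip through the brass eye on the closed lid of the display case from the case's right-hand end, and raise the lid with it to 45 degrees, so that the book inside can be examined. The lid falls shut by itself, so finish while still gripping the rod and holding the lid steady at that angle: the rod alone carries it, with no fingers on the lid. Leave the other things on the desk where they are.

Things in the scene. Friction and masses are not known exactly. Their poses are not given: they have to be found in the camera images.
- case: Fixed glass-topped wooden display case, 240 (x) x 300 (y) x 75 mm high without its lid, an open book inside. Origin at the centre of its underside on the desk. Its z is up, +x points from its front (robot side) to the hinge side at the back, +y to its left-hand end as the robot sees it. It stands turned by up to about 17 degrees either way.
- hinge (a point): Point on the lid's hinge line, middle of the case's back top edge, 76 mm above the desk; fixed to the case, with the axes of the case. The hinge line runs along its y axis.
- lid_angle (a joint): Angle of the lid, rad: 0 shut (level), grows as the front edge of the lid goes up, stop at 1.4 rad. No spring and almost no friction: let go, it falls shut. The lid weighs 0.3 to 0.55 kg, so lifting it at the eye takes 1.5 to 3 N.
- lid: Glazed wooden lid, 240 x 300 x 12 mm, top face 88 mm above the desk when shut. On it, 18 mm from both edges of its front right-hand corner, stands a brass screw eye: ring of 5 mm round wire, hole 18 mm, 28 mm outside, on a short stem. Origin on the hinge line at mid length; -x points to the lid's front edge, z is normal to the lid.
- eye_center (a point): Centre of the eye's hole: 25 mm above the lid's top face, 113 mm above the desk when shut; 222 mm in front of and 37 mm above the hinge line. The hole's axis is its y axis, parallel to the hinge; +y is the way in, from the right-hand end towards the middle of the lid. x (to the hinge) and z (normal to the lid, up when shut) tilt with the lid.
- rod: Loose lifting rod, 190 mm long, 90 g: a wooden handle 90 long, 16 wide, 18 mm high, and from its end a straight 8 mm brass rod reaching 100 mm further. Origin at the centre of the handle, on the rod's axis; +x points along the rod to the brass tip, z is up as it lies. At the start it lies level on its rest, axis 50 mm above the desk, tip pointing roughly to the robot's left (+y).
- rod_tip (a point): End of the brass rod, on its axis, 145 mm from the handle's centre; axes as the rod's.
- rest: Fixed wooden rest: base 190 x 60 x 8 mm with two notched uprights 6 mm thick, one 38 mm behind the handle's centre (top at 47 mm, notch 21 mm wide) and one 95 mm ahead of it under the brass (top at 53 mm, notch 14 mm wide). The rod lifts straight up out of it. Origin on the desk under the handle's centre, x along the rod.
- paperweight: Bystander: green glass paperweight, 72 mm across, 48 mm high, right behind the space between rest and case; origin under its centre.
- pen_cup: Bystander: dark cup with three pens, 72 mm across, 150 mm high with the pens; origin under its centre.
- notebook: Bystander: dark notebook, 90 x 140 x 14 mm, in front of the case; origin under its centre.
- magnifier: Bystander: magnifying glass lying flat, lens 80 mm across, handle 90 mm long roughly towards the right, 12 mm high; origin under the lens centre.
- books: Bystander: two books, 150 x 210 x 52 mm, far left; origin under their centre.
- stamp: Bystander: turned wooden hand stamp, 28 mm across, 70 mm high, between the rest and the robot; origin under its centre.

How it is judged:
On the way:
1. the rod's tip is through the eye while the lid is still shut (y of rod_tip in the frame of eye_center between 0.012 and 0.08 m and x of rod_tip in the frame of eye_center between -0.014 and 0.014 m and z of rod_tip in the frame of eye_center between -0.014 and 0.014 m and angle between the x axis of rod and the y axis of eye_center, either way round below 0.3 rad and value of joint lid_angle below 0.15 rad), for 0.2 s.
At the end, for the whole second after the job is handed in: Ends holding: lid still at 45 +- 8 degrees; rod tip 12 to 80 mm through the eye, within 14 mm of its axis and 0.3 rad of its direction; fingers grip the rod (over 3 N), rod bears on the lid, handle over 150 mm above the desk; the robot itself does not touch the lid (y of rod_tip in the frame of eye_center between 0.012 and 0.08 m and x of rod_tip in the frame of eye_center between -0.014 and 0.014 m and z of rod_tip in the frame of eye_center between -0.014 and 0.014 m and angle between the x axis of rod and the y axis of eye_center, either way round below 0.3 rad and value of joint lid_angle between 0.646 and 0.925 rad and velocity of joint lid_angle between -0.05 and 0.05 rad/s and contact force between the fingers and rod above 3 N and contact force between rod and lid above 0.3 N and contact force between each of the fingers, the arm and lid below 0.2 N and height (world z) of rod above 0.15 m); the arm keeps its last pose, push and grip.
It fails at once if a bystander is moved by more than 40 mm (distance of any of paperweight, pen_cup, notebook, magnifier, books, stamp from where it was at the start of the episode above 0.04 m).
It fails at once if the robot presses on the lid or its eye with more than 5 N (contact force between any of the fingers, the arm and lid above 5 N).
It also fails if it takes over 48 s, if anything falls off the work surface, if the arm or the gripper's body presses on something with over 40 N, if the wrist force passes 120 N, or if a joint passes its speed limit or range.

## Working session

There is one attempt and no reset: what is moved stays moved. The work goes in short steps, Python scripts to look and compute and a tool call to move; the robot and the scene stay as the last step left them, time stands still between calls to the robot, and variables do not carry over. Pictures are saved under pics/ and viewed, at most 12 in all, crops included, and the job is handed in when it is done.

```bash
ls; mkdir -p pics; python3 - <<'E'
from station import robot
import cv2,numpy as np
o=robot.get_obs();print({k:np.round(v,3) for k,v in o.items()})
for n in("scene","top"):
    c=robot.read_camera(n);cv2.imwrite(f"pics/{n}0.png",c["frame"]);np.savez(f"{n}0.npz",**c)
    print(n,c["intrinsics"],np.round(c["T"],3))
E
```

```text
pics
station.py
{'time': np.float64(0.0), 'qpos': array([ 1.198,  0.354,  1.634, -0.   ,  1.155, -0.002]), 'qvel': array([ 0.002,  0.001, -0.001,  0.   , -0.   , -0.001]), 'joint_efforts': array([ 1.0000e-03, -6.0524e+01, -3.4207e+01, -0.0000e+00,  9.0000e-03,
        0.0000e+00]), 'eef_pos': array([0.226, 0.582, 0.256]), 'orientation': array([ 0.184,  0.983, -0.001, -0.   ]), 'ft_force': array([-0.005, -0.041, -0.14 ]), 'moment': array([0.058, 0.004, 0.038]), 'finger_force': np.float64(0.0), 'finger_gap': np.float64(0.085)}
scene [[410.17014347   0.         320.85968856]
 [  0.         410.17014347 199.51583136]
 [  0.           0.           1.        ]] [[ 0.367  0.538 -0.759  1.489]
 [ 0.93  -0.223  0.292 -0.241]
 [-0.012 -0.813 -0.582  0.799]
 [ 0.     0.     0.     1.   ]]
top [[433.51691238   0.         323.35891701]
 [  0.         433.51691238 202.77403636]
 [  0.           0.           1.        ]] [[ 0.003 -0.987  0.161  0.352]
 [-1.    -0.004 -0.008  0.133]
 [ 0.008 -0.161 -0.987  1.37 ]
 [ 0.     0.     0.     1.   ]]
```

View pics/top0.png

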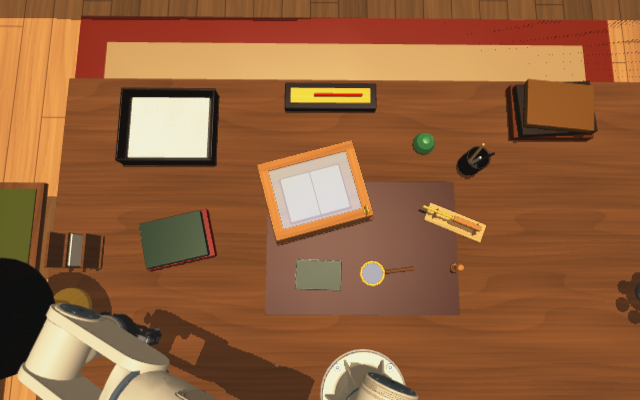

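View pics/scene0.png

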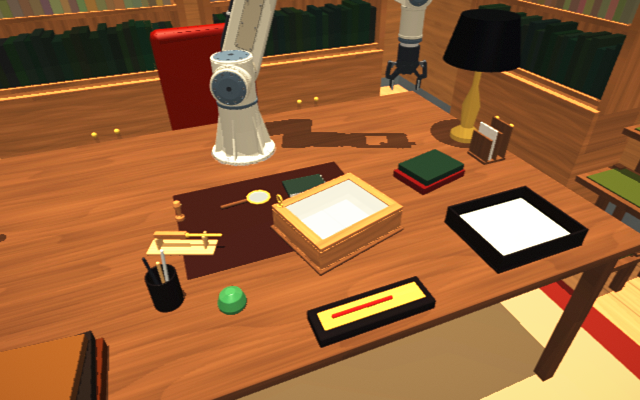

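The top view shows the case with its lid corners near (277,241), (371,213), (352,143) and (258,165), and the eye near (366,210). The rod runs from its tip at (420,208) to its handle end near (484,230). The scene view shows the same layout, with the eye at (279,199). I'll zoom in on both.

```bash
cat > h.py <<'E'
import numpy as np,cv2
from scipy.spatial.transform import Rotation as R
def ray(c,uv):
    K=c["intrinsics"];d=np.array([(uv[0]-K[0,2])/K[0,0],(uv[1]-K[1,2])/K[1,1],1.])
    if "Tw" in c:
        r=np.hypot(d[0],d[1]);d=np.array([d[0]/r*np.sin(r),d[1]/r*np.sin(r),np.cos(r)]) if r>1e-9 else np.array([0,0,1.])
        T=c["Tw"]
    else: T=c["T"]
    return T[:3,3],T[:3,:3]@(d/np.linalg.norm(d))
def plane(c,uv,z):
    o,d=ray(c,uv);return o+d*(z-o[2])/d[2]
def tri(rs):
    A=sum(np.eye(3)-np.outer(d,d) for o,d in rs);b=sum((np.eye(3)-np.outer(d,d))@o for o,d in rs)
    return np.linalg.solve(A,b)
def wrist(robot,name):
    o=robot.get_obs();c=robot.read_camera("wrist")
    T=np.eye(4);T[:3,:3]=R.from_quat(o["orientation"]).as_matrix();T[:3,3]=o["eef_pos"]
    c["Tw"]=T@c["hand_eye"];np.savez(name+".npz",**c);cv2.imwrite(f"pics/{name}.png",c["frame"]);return c
def load(n): return dict(np.load(n+".npz"))
E
python3 - <<'E'
from h import *
t=load("top0");s=load("scene0")
a=cv2.resize(t["frame"][130:250,250:500],None,fx=3.2,fy=3.2,interpolation=cv2.INTER_CUBIC)[:,:800]
b=cv2.resize(s["frame"][170:270,140:340],None,fx=2,fy=2,interpolation=cv2.INTER_CUBIC)
cv2.imwrite("pics/crop.png",np.vstack([a,np.pad(b,((0,0),(0,400),(0,0)))]))
for n,uv in dict(FL=(277,241),FR=(372,214),BR=(352,143),BL=(258,165)).items(): print(n,plane(t,uv,.088).round(3))
print("tip",plane(t,(420,208),.05).round(3),"end",plane(t,(482,231),.05).round(3),"eye",plane(t,(366,211),.113).round(3))
E
```

```text
FL [0.447 0.26  0.088]
FR [ 0.529 -0.022  0.088]
BR [0.748 0.036 0.088]
BL [0.677 0.322 0.088]
tip [ 0.553 -0.175  0.05 ] end [ 0.483 -0.363  0.05 ] eye [ 0.534 -0.001  0.113]
```

View pics/crop.png

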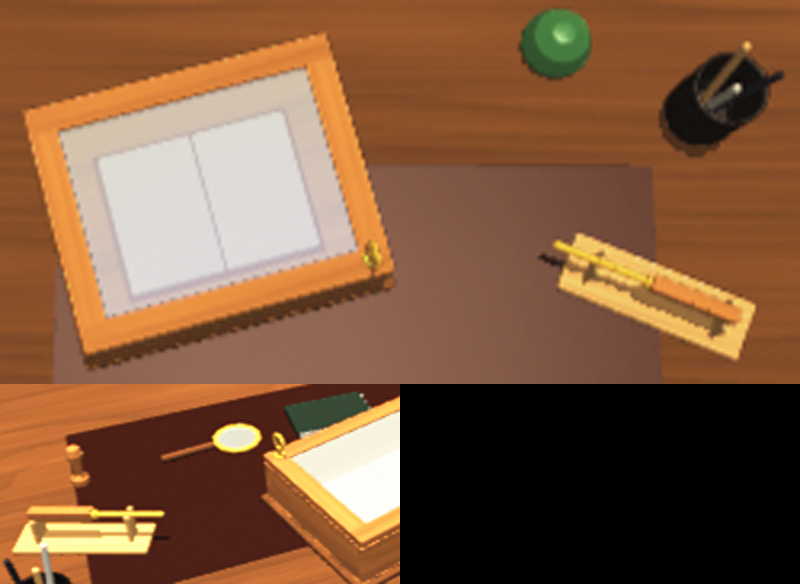

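The crop shows the rod tip at full-image (424,206), the handle/brass joint at (455,218), the handle end at (481,228) and the ring centre at about (367,210).

```bash
cat >> h.py <<'E'
def rel(o,pos,Rm=None):
    """tool-frame rotvec and shift from the present pose to the target"""
    R0=R.from_quat(o["orientation"]);d=R0.inv().apply(np.array(pos)-o["eef_pos"])
    return (np.zeros(3) if Rm is None else (R0.inv()*R.from_matrix(Rm)).as_rotvec()).round(4),d.round(4)
def down(rodyaw,flip=False):
    x=np.array([np.cos(rodyaw),np.sin(rodyaw),0])*(-1 if flip else 1);z=np.array([0,0,-1.])
    return np.c_[x,np.cross(z,x),z]
E
python3 - <<'E'
from h import *
from station import robot
t=load("top0");o=robot.get_obs()
tip=plane(t,(424.1,206.3),.05);end=plane(t,(481.3,228.4),.05);L=np.linalg.norm(tip-end)
u=(tip-end)/L;yaw=np.arctan2(u[1],u[0]);g=(tip+end)/2-.05*0*u;g=tip-.145*u
print(tip,end,L,yaw,g)
print(R.from_quat(o["orientation"]).as_matrix().round(3))
for f in(0,1): print(rel(o,[*(g[:2]+.015*u[:2]),.24],down(yaw,f)))
E
```

```text
[ 0.55845803 -0.18793167  0.05      ] [ 0.49059651 -0.36120259  0.05      ] 0.18608600174140694 1.1975090728231854 [ 0.50557968 -0.32294604  0.05      ]
[[-0.932  0.362 -0.   ]
 [ 0.362  0.932 -0.001]
 [-0.    -0.001 -1.   ]]
(array([-1.0000e-03,  1.0000e-03,  1.5733e+00]), array([-0.5883, -0.7274,  0.0166]))
(array([-1.0000e-03, -1.0000e-03, -1.5683e+00]), array([-0.5883, -0.7274,  0.0166]))
```

The manual's scale: shifts go in shares of 0.5 m and turns go in shares of pi/2 rad. Converting my numbers, -0.0364 m is -0.0728, -0.0294 m is -0.0588.

shift_gripper(increments=[[0,0,0,-0.0588,-0.0728,0.0016,0.085],[0,0,0,-0.0588,-0.0728,0.0016,0.085],[0,0,0,-0.0588,-0.0728,0.0016,0.085],[0,0,0,-0.0588,-0.0728,0.0016,0.085],[0,0,0,-0.0588,-0.0728,0.0016,0.085],[0,0,0,-0.0588,-0.0728,0.0016,0.085],[0,0,0,-0.0588,-0.0728,0.0016,0.085],[0,0,0,-0.0588,-0.0728,0.0016,0.085]])

```text
time: 0.9
eef_pos: [0.3401, 0.2241, 0.2498]
orientation: [0.184, 0.983, -0.0, 0.0]
ft_force: [1.8, 0.5, 0.7]
finger_gap: 0.0849
finger_force: 0.0
```

shift_gripper(increments=[[0,0,0,-0.0588,-0.0728,0.0016,0.085],[0,0,0,-0.0588,-0.0728,0.0016,0.085],[0,0,0,-0.0588,-0.0728,0.0016,0.085],[0,0,0,-0.0588,-0.0728,0.0016,0.085],[0,0,0,-0.0588,-0.0728,0.0016,0.085],[0,0,0,-0.0588,-0.0728,0.0016,0.085],[0,0,0,-0.0588,-0.0728,0.0016,0.085],[0,0,0,-0.0588,-0.0728,0.0016,0.085]])

```text
time: 1.7
eef_pos: [0.4539, -0.1328, 0.2434]
orientation: [0.185, 0.983, 0.0, 0.0]
ft_force: [1.7, 0.3, 0.5]
finger_gap: 0.0848
finger_force: 0.0
```

shift_gripper(increments=[[0,0,0,-0.0588,-0.0728,0.0016,0.085],[0,0,0,-0.0588,-0.0728,0.0016,0.085],[0,0,0,-0.0588,-0.0728,0.0016,0.085],[0,0,0.091,0,0,0,0.085],[0,0,0.091,0,0,0,0.085],[0,0,0.091,0,0,0,0.085],[0,0,0.091,0,0,0,0.085],[0,0,0.091,0,0,0,0.085]])

```text
time: 2.5
eef_pos: [0.4962, -0.2644, 0.2407]
orientation: [0.519, 0.855, -0.0, -0.0]
ft_force: [-0.0, 0.4, 0.1]
finger_gap: 0.0847
finger_force: 0.0
```

shift_gripper(increments=[[0,0,0.091,0,0,0,0.085],[0,0,0.091,0,0,0,0.085],[0,0,0.091,0,0,0,0.085],[0,0,0.091,0,0,0,0.085],[0,0,0.091,0,0,0,0.085],[0,0,0.091,0,0,0,0.085],[0,0,0,0,0,0,0.085]])

```text
time: 3.2
eef_pos: [0.4963, -0.2644, 0.2408]
orientation: [0.827, 0.563, -0.0, -0.0]
ft_force: [-0.1, -0.6, -0.1]
finger_gap: 0.0848
finger_force: 0.0
```

```bash
python3 - <<'E'
from h import *
from station import robot
c=wrist(robot,"w1");print(c["intrinsics"],c["hand_eye"].round(3))
E
```

```text
[[309.70691629   0.         316.71664018]
 [  0.         309.70691629 202.2004217 ]
 [  0.           0.           1.        ]] [[ 0.001 -0.954 -0.301  0.077]
 [ 1.     0.001  0.     0.   ]
 [ 0.    -0.301  0.954 -0.117]
 [ 0.     0.     0.     1.   ]]
```

View pics/w1.png

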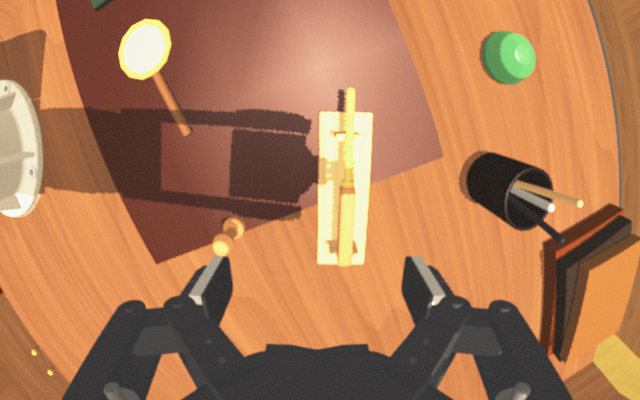

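The wrist view shows the rod tip at (350,90), the handle/brass joint at (347.5,183) and the handle's rear end at (346,265). The stamp top is at about (222,246), near the left finger.

```bash
python3 - <<'E'
from h import *
from station import robot
c=load("w1");o=robot.get_obs();t=load("top0");s=load("scene0")
hsv=cv2.cvtColor(c["frame"],cv2.COLOR_BGR2HSV)
# brass: saturated yellow ; print rows' centre
for v in range(86,268,12):
    row=c["frame"][v,335:362];print(v,[tuple(int(k) for k in p) for p in row[4:22:3]])
tip=plane(c,(350,89.5),.05);jn=plane(c,(347.5,183),.054);e=plane(c,(346,265),.055)
print("tip",tip,"joint",jn,"end",e,np.linalg.norm(tip-e),np.linalg.norm((tip-jn)[:2]))
u=(tip-e)[:2];u/=np.linalg.norm(u);print("yaw",np.arctan2(u[1],u[0]),"tip2",tri([ray(c,(350,89.5)),ray(t,(424.1,206.3))]))
st=plane(c,(222,246),.07);print("stamp",st, plane(c,(235,226),.01))
for nm,p in(("stamp",st),):
    print("stamp rel joint along/across",(p-jn)[:2]@u,(p-jn)[:2]@np.array([-u[1],u[0]]))
E
```

```text
86 [(141, 171, 228), (139, 166, 225), (137, 166, 225), (135, 165, 225), (132, 166, 228), (134, 161, 221)]
98 [(74, 85, 119), (61, 71, 103), (114, 147, 211), (136, 248, 247), (157, 247, 247), (135, 246, 248)]
110 [(67, 78, 112), (60, 69, 101), (118, 156, 219), (142, 248, 247), (178, 247, 247), (123, 217, 247)]
122 [(141, 230, 247), (124, 202, 241), (151, 240, 247), (149, 248, 247), (162, 247, 247), (213, 247, 247)]
134 [(170, 250, 249), (170, 250, 249), (132, 231, 248), (139, 247, 247), (159, 247, 247), (151, 242, 248)]
146 [(127, 214, 245), (125, 205, 243), (131, 235, 247), (143, 247, 247), (147, 247, 247), (223, 247, 247)]
158 [(126, 205, 243), (127, 211, 244), (152, 246, 247), (172, 247, 247), (145, 247, 247), (226, 247, 247)]
170 [(124, 205, 243), (126, 208, 244), (94, 192, 238), (98, 214, 245), (95, 194, 239), (163, 244, 247)]
182 [(127, 204, 243), (91, 185, 233), (93, 204, 242), (94, 210, 244), (90, 195, 239), (153, 247, 248)]
194 [(102, 164, 223), (91, 158, 239), (133, 236, 248), (105, 190, 247), (131, 232, 248), (106, 193, 247)]
206 [(94, 149, 219), (134, 234, 247), (151, 243,
[... 272 characters left out ...]
2 [(113, 203, 250), (142, 241, 247), (149, 242, 247), (148, 241, 247), (135, 231, 248), (101, 163, 223)]
254 [(126, 222, 248), (147, 242, 247), (147, 241, 247), (148, 242, 247), (126, 222, 247), (172, 249, 248)]
266 [(96, 170, 244), (105, 186, 247), (102, 183, 246), (102, 176, 245), (93, 156, 237), (94, 160, 240)]
tip [ 0.56156957 -0.18751616  0.05      ] joint [ 0.52607628 -0.27427013  0.054     ] end [ 0.49329749 -0.36173537  0.055     ] 0.1871854926051415 0.09373379907826408
yaw 1.1973141857407232 tip2 [ 0.56000209 -0.18773593  0.05010978]
stamp [ 0.38007667 -0.28582464  0.07      ] [ 0.37904732 -0.28655073  0.01      ]
stamp rel joint along/across -0.06402735128339652 0.13171899160314035
```

```bash
python3 - <<'E'
from h import *
from station import robot
o=robot.get_obs();print(rel(o,[.5135,-.308,.056],down(1.1973)))
E
```

```text
(array([-0.0006, -0.0001,  0.0036]), array([-0.0345,  0.0319,  0.1848]))
```

Converted, 0.04 m is 0.08, 0.035 m is 0.07.

shift_gripper(increments=[[0,0,0,-0.069,0.0638,0,0.085],[0,0,0,0,0,0.07,0.085],[0,0,0,0,0,0.08,0.085],[0,0,0,0,0,0.08,0.085],[0,0,0,0,0,0.08,0.085],[0,0,0,0,0,0.06,0.085],[0,0,0,0,0,0,0.085]])

```text
time: 3.95
eef_pos: [0.5109, -0.3066, 0.0521]
orientation: [0.825, 0.565, -0.002, -0.003]
ft_force: [0.2, 0.1, -0.0]
finger_gap: 0.0853
finger_force: 0.0
```

shift_gripper(increments=[[0,0,0,0,0,0,0],[0,0,0,0,0,0,0],[0,0,0,0,0,0,0],[0,0,0,0,0,0,0],[0,0,0,0,0,0,0],[0,0,0,0,0,0,0],[0,0,0,0,0,0,0],[0,0,0,0,0,0,0]], force=110)

```text
time: 4.75
eef_pos: [0.5143, -0.3086, 0.0574]
orientation: [0.826, 0.564, 0.0, 0.001]
ft_force: [-1.0, 0.6, 8.5]
finger_gap: 0.0138
finger_force: 107.3
```

Converted, -0.03 m is -0.06, -0.02 m is -0.04.

shift_gripper(increments=[[0,0,0,0,0,-0.02,0],[0,0,0,0,0,-0.04,0],[0,0,0,0,0,-0.06,0],[0,0,0,0,0,-0.06,0],[0,0,0,0,0,-0.04,0],[0,0,0,0,0,0,0],[0,0,0,0,0,0,0]])

```text
time: 5.45
eef_pos: [0.5136, -0.3082, 0.1663]
orientation: [0.826, 0.564, 0.0, 0.0]
ft_force: [-0.1, -0.4, -1.2]
finger_gap: 0.0138
finger_force: 107.4
```

```bash
python3 - <<'E'
from h import *
from station import robot
c=wrist(robot,"w2");o=robot.get_obs();print({k:np.round(o[k],3) for k in("eef_pos","orientation","finger_gap","ft_force")})
s=robot.read_camera("scene");np.savez("scene2.npz",**s)
t=robot.read_camera("top");np.savez("top2.npz",**t)
a=cv2.resize(s["frame"][170:270,140:340],None,fx=3,fy=3,interpolation=cv2.INTER_CUBIC)
b=cv2.resize(t["frame"][180:260,350:500],None,fx=3,fy=3,interpolation=cv2.INTER_CUBIC)
w=cv2.resize(c["frame"],(600,375))
w[:]=w
cv2.imwrite("pics/c2.png",np.vstack([np.pad(a,((0,0),(0,200),(0,0))),np.pad(b,((0,0),(0,350),(0,0)))]))
E
```

```text
{'eef_pos': array([ 0.513, -0.308,  0.165]), 'orientation': array([ 0.826,  0.564, -0.   , -0.   ]), 'finger_gap': np.float64(0.014), 'ft_force': array([ 0.305, -0.116, -0.988])}
```

View pics/c2.png

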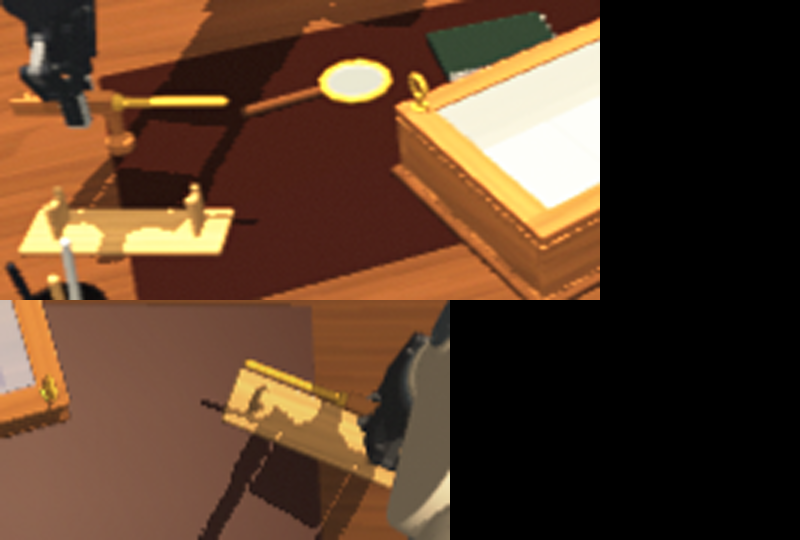

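View pics/w2.png

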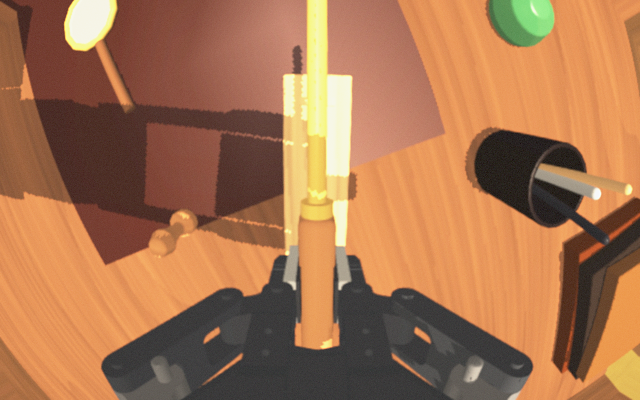

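The rod is gripped straight: in the wrist view it runs along column 316. The scene crop puts the tip at full-image (216,203.7) and the eye at (279.7,200.7). The top view puts the tip at (432.3,201) and the eye at (366,209).

```bash
python3 - <<'E'
from h import *
from station import robot
s=load("scene2");t=load("top2");t0=load("top0");o=robot.get_obs()
tip=tri([ray(s,(216,203.7)),ray(t,(432.3,201))])
eye=tri([ray(s,(279.7,200.7)),ray(t0,(366.5,209.7))])
print("tip",tip,"eye",eye)
Rt=R.from_quat(o["orientation"]);print("tip in tool",Rt.inv().apply(tip-o["eef_pos"]))
def chk(c,name):
    hsv=cv2.cvtColor(c["frame"],cv2.COLOR_BGR2HSV);return hsv
g=cv2.cvtColor(t0["frame"],cv2.COLOR_BGR2GRAY);lsd=cv2.createLineSegmentDetector();L=lsd.detect(g)[0][:,0]
for l in L:
    a,b=plane(t0,l[:2],.088),plane(t0,l[2:],.088);d=(b-a)[:2];n=np.hypot(*d)
    if n>.12 and 250<l[0]<380 and 135<l[1]<245:
        y=(np.degrees(np.arctan2(d[1],d[0]))+45)%90-45;print(l.round(1),a.round(3),b.round(3),round(n,3),"yaw",round(y,2))
E
```

```text
tip [ 0.55794261 -0.18521677  0.15349064] eye [ 0.53963181 -0.0042157   0.10113364]
tip in tool [ 0.1305291  -0.00261019  0.01132235]
[275.5 240.3 373.1 214.1] [0.449 0.264 0.088] [ 0.528 -0.025  0.088] 0.3 yaw 15.31
[372.4 212.1 351.6 140.7] [ 0.534 -0.023  0.088] [0.755 0.037 0.088] 0.229 yaw 15.3
[256.4 164.2 275.7 238.1] [0.68  0.327 0.088] [0.456 0.264 0.088] 0.233 yaw 15.68
[351.  139.6 257.1 164.1] [0.759 0.039 0.088] [0.68  0.325 0.088] 0.296 yaw 15.41
[345.7 151.  263.6 172.5] [0.723 0.055 0.088] [0.654 0.305 0.088] 0.258 yaw 15.4
[370.5 220.2 277.7 245.4] [ 0.51  -0.017  0.088] [0.434 0.258 0.088] 0.285 yaw 15.36
[359.3 202.8 346.6 159.1] [0.562 0.016 0.088] [0.697 0.053 0.088] 0.14 yaw 15.42
[280.5 180.3 290.5 219.4] [0.63  0.253 0.088] [0.511 0.221 0.088] 0.123 yaw 15.14
[284.1 228.3 350.4 210.9] [0.485 0.24  0.088] [0.538 0.043 0.088] 0.204 yaw 15.06
[348.7 204.6 337.6 165.8] [0.557 0.047 0.088] [0.676 0.08  0.088] 0.124 yaw 15.44
[291.7 221.4 347.9 206.2] [0.506 0.217 0.088] [0.552 0.05  0.088] 0.174 yaw 15.45
[310.4 173.2 320.7 211.8] [0.653 0.163 0.088] [0.535 0.131 0.088] 0.122 yaw 15.04
```

Converted, -0.03 m is -0.06, -0.015 m is -0.03, -0.1286 rad is -0.0819.

shift_gripper(increments=[[0,0,-0.0819,0,0,-0.06,0],[0,0,-0.0819,0,0,-0.06,0],[0,0,-0.0819,0,0,-0.06,0],[0,0,-0.0819,0,0,-0.06,0],[0,0,-0.0819,0,0,-0.06,0],[0,0,0,0,0,-0.03,0],[0,0,0,0,0,0,0]])

```text
time: 6.3
eef_pos: [0.5143, -0.3087, 0.3322]
orientation: [0.607, 0.795, 0.0, 0.001]
ft_force: [0.5, -0.3, -0.6]
finger_gap: 0.014
finger_force: 107.4
```

```bash
python3 - <<'E'
from h import *
from station import robot
o=robot.get_obs();print(rel(o,[.609,-.140,.33],down(1.839)))
E
```

```text
(array([ 0.0017,  0.0018, -0.0019]), array([0.1378, 0.1357, 0.0022]))
```

Converted, 0.03 m is 0.06, 0.028 m is 0.056.

shift_gripper(increments=[[0,0,0,0.04,0.04,0,0],[0,0,0,0.06,0.06,0,0],[0,0,0,0.06,0.06,0,0],[0,0,0,0.06,0.06,0,0],[0,0,0,0.056,0.052,0.004,0],[0,0,0,0,0,0,0],[0,0,0,0,0,0,0]])

```text
time: 7.0
eef_pos: [0.6074, -0.1381, 0.3266]
orientation: [0.606, 0.796, -0.001, -0.002]
ft_force: [-0.1, 0.4, -0.4]
finger_gap: 0.0145
finger_force: 107.6
```

```bash
python3 - <<'E'
from h import *
from station import robot
c=wrist(robot,"w3");o=robot.get_obs();print(o["eef_pos"],o["orientation"])
cv2.imwrite("pics/w3c.png",cv2.resize(c["frame"][:200,200:440],None,fx=3,fy=3,interpolation=cv2.INTER_CUBIC))
E
```

```text
[ 0.60714593 -0.13901176  0.3270772 ] [ 0.60595941  0.79549412 -0.00084901 -0.00126129]
```

View pics/w3c.png

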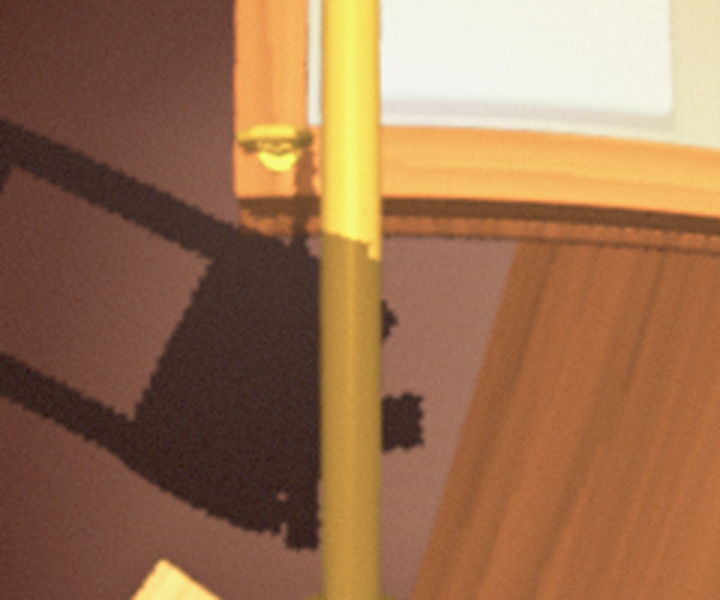

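The view shows the ring almost edge-on. It is widest from crop (240,143) to (312,140), so the hole centre is at about full-image (292,47). The lid's front right corner is at crop (236,199), full-image (278.7,66.3).

```bash
python3 - <<'E'
from h import *
c=load("w3");t0=load("top0")
print("eye w",plane(c,(292,47),.113),"corner w",plane(c,(278.7,66.3),.088),plane(t0,(373,213.9),.088))
u=R.from_euler('z',.268).as_matrix()
print("eye from w corner",plane(c,(278.7,66.3),.088)+u@[.018,.018,.025])
E
```

```text
eye w [ 0.54392184 -0.00733797  0.113     ] corner w [ 0.53210977 -0.02863072  0.088     ] [ 0.52895155 -0.02495276  0.088     ]
eye from w corner [ 0.54470076 -0.00650682  0.113     ]
```

```bash
python3 - <<'E'
from h import *
from station import robot
o=robot.get_obs();print(rel(o,[.5863,-.165,.120],down(1.839)))
E
```

```text
(array([-0.0029, -0.001 ,  0.0006]), array([-0.0197, -0.0264,  0.2071]))
```

Converted, 0.04 m is 0.08, 0.03 m is 0.06.

shift_gripper(increments=[[0,0,0,-0.0394,-0.0528,0.034,0],[0,0,0,0,0,0.08,0],[0,0,0,0,0,0.08,0],[0,0,0,0,0,0.08,0],[0,0,0,0,0,0.08,0],[0,0,0,0,0,0.06,0],[0,0,0,0,0,0,0],[0,0,0,0,0,0,0]])

```text
time: 7.85
eef_pos: [0.5872, -0.1659, 0.1221]
orientation: [0.606, 0.795, -0.0, -0.001]
ft_force: [0.2, -0.4, -0.2]
finger_gap: 0.0138
finger_force: 107.7
```

```bash
python3 - <<'E'
from h import *
from station import robot
o=robot.get_obs();print(rel(o,[.5863,-.165,.120],down(1.839)))
s=robot.read_camera("scene");np.savez("scene4.npz",**s)
t=robot.read_camera("top");np.savez("top4.npz",**t)
a=cv2.resize(s["frame"][170:230,210:310],None,fx=6,fy=6,interpolation=cv2.INTER_CUBIC)
b=cv2.resize(t["frame"][190:230,340:440],None,fx=6,fy=6,interpolation=cv2.INTER_CUBIC)
cv2.imwrite("pics/c4.png",np.vstack([a,b]))
E
```

```text
(array([-0.0011, -0.0005, -0.0001]), array([ 0.0011, -0.0006,  0.0021]))
```

View pics/c4.png

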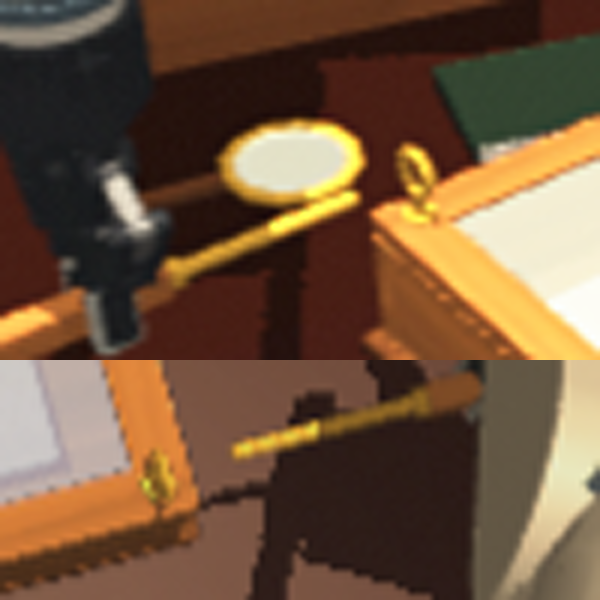

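The scene crop has the tip at (357,198) and the hole at (416,171). The top half has the tip at (236,451) and the ring centre at (158,478). I'll triangulate both points and compare.

```bash
python3 - <<'E'
from h import *
from station import robot
s=load("scene4");t=load("top4");o=robot.get_obs();Rt=R.from_quat(o["orientation"])
S=lambda u,v:ray(s,(210+(u+.5)/6-.5,170+(v+.5)/6-.5)); T=lambda u,v:ray(t,(340+(u+.5)/6-.5,190+(v-360+.5)/6-.5))
tip=tri([S(357,198),T(236,451)]);eye=tri([S(416,171),T(158,478)]);ns=tri([S(180,272),T(420,402)])
for n,p in(("tip",tip),("eye",eye),("neck",ns)): print(n,p.round(4),"tool",Rt.inv().apply(p-o["eef_pos"]).round(4))
print("diff in case frame",R.from_euler('z',-.268).apply(eye-tip))
E
```

```text
tip [ 0.5528 -0.0393  0.113 ] tool [ 0.1316 -0.0009  0.0107]
eye [ 0.5391 -0.0036  0.11  ] tool [ 0.1697 -0.0047  0.0137]
neck [ 0.5776 -0.13    0.1131] tool [ 0.0376 -0.0012  0.0107]
diff in case frame [-0.00379817  0.0380627  -0.00299034]
```

Converted, 0.01 m is 0.02, -0.0025 m is -0.005.

shift_gripper(increments=[[0,0,0,0,-0.005,0.005,0],[0,0,0,0.02,0,0,0],[0,0,0,0.02,0,0,0],[0,0,0,0.012,0,0,0],[0,0,0,0,0,0,0],[0,0,0,0,0,0,0],[0,0,0,0,0,0,0]])

```text
time: 8.65
eef_pos: [0.5786, -0.1407, 0.1196]
orientation: [0.605, 0.796, 0.0, 0.0]
ft_force: [0.5, 0.1, -1.5]
finger_gap: 0.0138
finger_force: 107.7
```

```bash
python3 - <<'E'
from h import *
from station import robot
s=robot.read_camera("scene");np.savez("scene5.npz",**s)
t=robot.read_camera("top");np.savez("top5.npz",**t)
a=cv2.resize(s["frame"][182:217,240:300],None,fx=10,fy=10,interpolation=cv2.INTER_CUBIC)[:,:600]
b=cv2.resize(t["frame"][195:220,350:410],None,fx=10,fy=10,interpolation=cv2.INTER_CUBIC)
cv2.imwrite("pics/c5.png",np.vstack([a,b]))
E
```

```text
(no output)
```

View pics/c5.png

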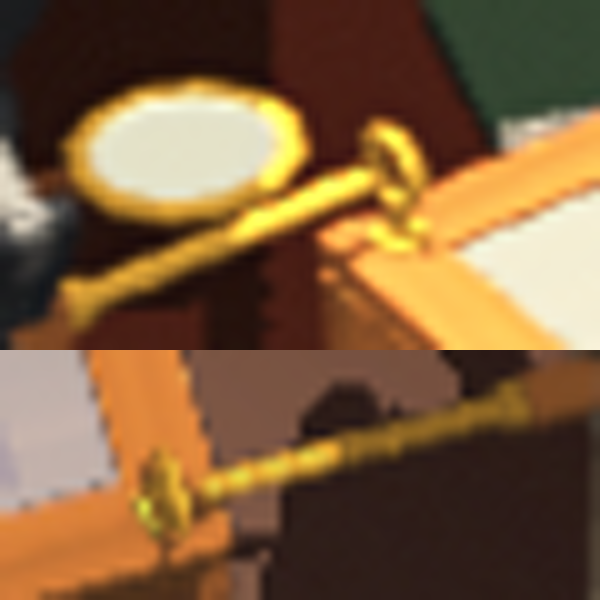

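The top half shows the rod's line passing within about 1 px of the ring centre at (163,497). In the scene half the rod's line passes slightly below the hole centre at (397,162). I'll raise the rod 1.5 mm and insert it slowly.

Converted, 0.008 m is 0.016, 0.006 m is 0.012.

shift_gripper(increments=[[0,0,0,0,0.001,-0.003,0],[0,0,0,0.012,0,0,0],[0,0,0,0.016,0,0,0],[0,0,0,0.016,0,0,0],[0,0,0,0.012,0,0,0],[0,0,0,0,0,0,0],[0,0,0,0,0,0,0]])

```text
time: 9.45
eef_pos: [0.5714, -0.1132, 0.1212]
orientation: [0.605, 0.796, -0.0, 0.0]
ft_force: [0.6, 0.1, -0.7]
finger_gap: 0.0141
finger_force: 107.7
```

```bash
python3 - <<'E'
from station import robot
o=robot.get_obs();print(o["ft_force"].round(2),o["moment"].round(2))
E
```

```text
[ 0.63  0.15 -0.66] [ 0.04 -0.03 -0.01]
```

Converted, 0.008 m is 0.016, 0.007 m is 0.014.

shift_gripper(increments=[[0,0,0,0.014,0,0,0],[0,0,0,0.016,0,0,0],[0,0,0,0.016,0,0,0],[0,0,0,0,0,0,0],[0,0,0,0,0,0,0],[0,0,0,0,0,0,0],[0,0,0,0,0,0,0]])

```text
time: 10.15
eef_pos: [0.5654, -0.0915, 0.1211]
orientation: [0.606, 0.796, 0.0, 0.0]
ft_force: [0.8, 0.3, -0.2]
finger_gap: 0.0142
finger_force: 107.7
```

```bash
python3 - <<'E'
from h import *
from station import robot
o=robot.get_obs();print(o["ft_force"].round(2),o["moment"].round(2))
s=robot.read_camera("scene");np.savez("scene6.npz",**s)
t=robot.read_camera("top");np.savez("top6.npz",**t)
a=cv2.resize(s["frame"][182:217,240:300],None,fx=10,fy=10,interpolation=cv2.INTER_CUBIC)[:,:600]
b=cv2.resize(t["frame"][195:220,350:410],None,fx=10,fy=10,interpolation=cv2.INTER_CUBIC)
cv2.imwrite("pics/c6.png",np.vstack([a,b]))
E
```

```text
[ 0.85  0.34 -0.23] [-0.04 -0.08  0.06]
```

View pics/c6.png

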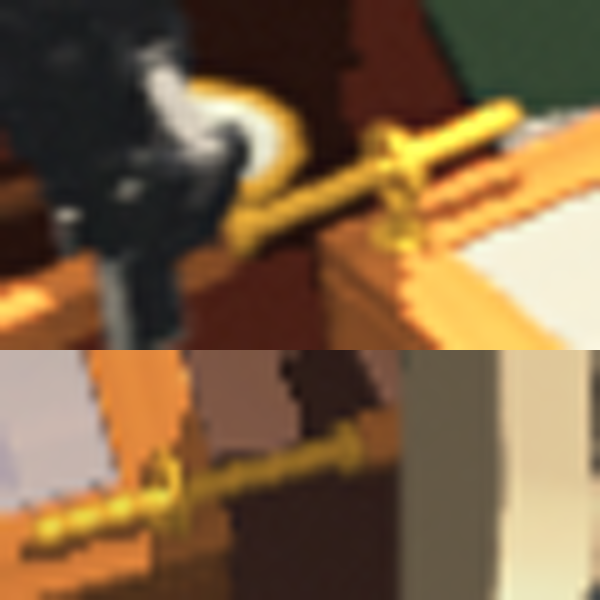

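First call 8 rows, check.

The rod is through the ring, with its tip near (515,108) in the scene half and (30,530) in the top half, and there is no contact force. Next I lift along the eye's arc, with tool +y as case +x.

Converted, -0.0111 m is -0.0222, -0.0108 m is -0.0216.

shift_gripper(increments=[[0,0,0,0,0.0048,-0.0222,0],[0,0,0,0,0.005,-0.0222,0],[0,0,0,0,0.007,-0.0216,0],[0,0,0,0,0.0072,-0.0216,0],[0,0,0,0,0.0092,-0.0208,0],[0,0,0,0,0.0092,-0.0208,0],[0,0,0,0,0,0,0],[0,0,0,0,0,0,0]])

```text
time: 11.05
eef_pos: [0.5859, -0.0858, 0.1859]
orientation: [0.605, 0.796, 0.0, 0.0]
ft_force: [-0.5, -1.5, -3.1]
finger_gap: 0.0139
finger_force: 107.4
```

```bash
python3 - <<'E'
from h import *
from station import robot
o=robot.get_obs();print(o["eef_pos"],o["ft_force"].round(2),o["moment"].round(2))
E
```

```text
[ 0.58588254 -0.08577772  0.18586787] [-0.53 -1.52 -3.06] [-0.32 -0.07 -0.03]
```

The manual's scale: shifts go in shares of 0.5 m and turns go in shares of pi/2 rad. Converting my numbers, -0.0099 m is -0.0198, -0.0098 m is -0.0196.

shift_gripper(increments=[[0,0,0,0,0.0112,-0.0198,0],[0,0,0,0,0.0114,-0.0196,0],[0,0,0,0,0.0132,-0.0186,0],[0,0,0,0,0.0132,-0.0184,0],[0,0,0,0,0.015,-0.0172,0],[0,0,0,0,0.015,-0.017,0],[0,0,0,0,0,0,0]])

```text
time: 11.75
eef_pos: [0.6255, -0.075, 0.2426]
orientation: [0.605, 0.796, 0.001, 0.001]
ft_force: [-0.4, -0.4, -1.8]
finger_gap: 0.0141
finger_force: 107.7
```

shift_gripper(increments=[[0,0,0,0,0.0166,-0.0156,0],[0,0,0,0,0.0166,-0.0154,0],[0,0,0,0,0.018,-0.0138,0],[0,0,0,0,0.0182,-0.0136,0],[0,0,0,0,0,0,0],[0,0,0,0,0,0,0],[0,0,0,0,0,0,0],[0,0,0,0,0,0,0]])

```text
time: 12.55
eef_pos: [0.6567, -0.0661, 0.2698]
orientation: [0.606, 0.796, -0.0, -0.0]
ft_force: [-1.1, -0.6, -2.1]
finger_gap: 0.0144
finger_force: 107.8
```

```bash
python3 - <<'E'
from h import *
from station import robot
o=robot.get_obs();print(o["eef_pos"],o["ft_force"].round(2),o["moment"].round(2))
s=robot.read_camera("scene");np.savez("scene7.npz",**s)
t=robot.read_camera("top");np.savez("top7.npz",**t)
a=cv2.resize(s["frame"][130:290,190:430],None,fx=2.5,fy=2.5,interpolation=cv2.INTER_CUBIC)
b=cv2.resize(t["frame"][130:225,250:430],(600,200+0),interpolation=cv2.INTER_CUBIC)
cv2.imwrite("pics/c7.png",np.vstack([a,b])[:600])
E
```

```text
[ 0.65669962 -0.06606478  0.26982724] [-1.12 -0.59 -2.14] [-0.22  0.16  0.11]
```

View pics/c7.png

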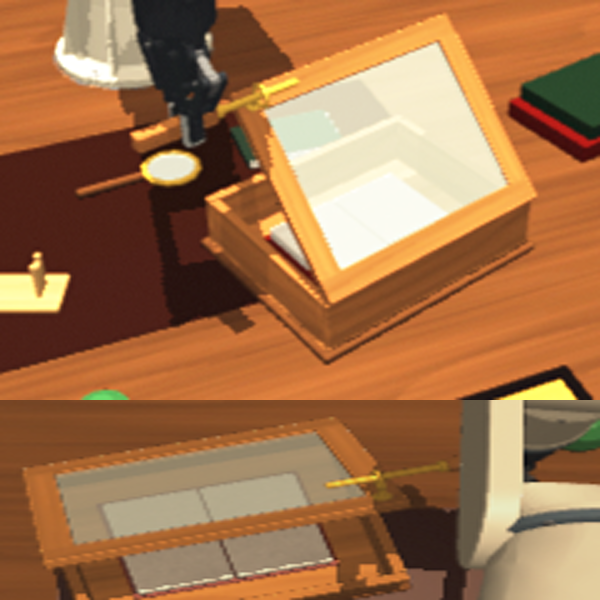

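The lid stands open with the rod through the ring. Its raised front-left corner is at crop (446,15), full-image (368.4,136). I'll work out the angle from that corner.

```bash
python3 - <<'E'
from h import *
from station import robot
s=load("scene7");c0=np.array([.604,.1508,0]);M=R.from_euler('z',.268).as_matrix()
o,d=ray(s,(368.4,136.0));o=M.T@(o-c0);d=M.T@d
p=o+d*(.15-o[1])/d[1]-[.12,0,.076];print("front left corner rel hinge",p,np.hypot(p[0],p[2]),"deg",np.degrees(np.arctan2(p[2],-p[0])-np.arctan2(.012,.24)))
ob=robot.get_obs();q=M.T@(ob["eef_pos"]-[0,0,.0065]-c0)-[.12,0,.076]
print("rod rel hinge",q,np.hypot(q[0],q[2]),"lid deg by rod",np.degrees(np.arctan2(q[2],-q[0]))-9.46, ob["qvel"].round(3))
print("tip through",q[1]+.1305+.132)
E
```

```text
front left corner rel hinge [-0.16315865  0.15        0.16932158] 0.23513940851339699 deg 43.199521524485995
rod rel hinge [-0.12644094 -0.22305368  0.18744327] 0.22610239086120495 lid deg by rod 46.53813932613105 [ 0.001 -0.001 -0.001  0.     0.001  0.002]
tip through 0.03944632225931452
```

```bash
python3 -c "
from station import robot
print(robot.sign_off())"
```

```text
the job is handed in; nothing more can be done
None
```

I handed the job in with the rod about 39 mm through the eye and the lid held at roughly 43–45° by my measurements, gripped at about 107 N; `sign_off` returned no verdict.

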